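Take the left-hand nut off the polishing spindle

ROBOT

A 7-joint arm with a two-finger parallel gripper is mounted at the origin on the work surface. World frame = base frame: x ahead of the robot, y to its left, z up, the work surface at z = 0. Lengths are in m, angles in rad, forces in N, time in s.
With the tool pointing down it reaches from about 0.4 to 0.875 m from the base axis. Payload 6.5 kg.
Tool frame: the origin (TCP) lies on the centre line of the jaws, within the pads' length; the fingertips stand 19 mm ahead of it and the grasp point (between the pads) is the TCP; z points along the fingers, y is the line along which they close (so a half turn about z gives the same grasp; the last joint's range is limited). The gripper opens to 88 mm and grips with 3 to 60 N. Pads are 18 mm wide; open, the fingers measure 123 mm over their backs; the gripper's body (75 mm by 187 mm) begins 45 mm behind the grasp point.
Start: joints at [-0.066, 0.536, -0.004, 1.538, 0.003, 1.067, -0.071], TCP at [0.65, 0, 0.258] pointing down, gripper open.
Joint ranges: [-2.7, 2.7], [-0.37, 2.16], [-1.27, 1.26], [0.24, 2.4], [-1.31, 4.45], [0.19, 1.91], [-2.76, 2.76]. Speed limits (rad/s): [2.39, 2.39, 3.14, 3.14, 3.14, 3.14, 3.14].

INTERFACE

Orientations are given as a 3x3 rotation matrix whose columns are the frame's x, y, z axes.
In Python, from cell import env gives the robot as it stands. Calls block until the motion is done:
- env.goto(position, orientation): joint-space move of the TCP to a pose.
- env.move_straight(position, v=0.15, attitude=None, stop_force=None): straight line of the TCP; attitude=None keeps the orientation; v is the mean speed in m/s. With stop_force (N) it stops when the force on the tool has changed by that much, and returns True; else False.
- env.move_j(angles): joint-space move.
- env.set_gripper(opening, force=None): finger opening in m; force is the grip in N (None keeps the last); returns when the fingers have stopped.
- env.sleep(seconds).
- env.ik(position, orientation): joint angles nearest the present ones, or None.
- env.observe(): the state.
- env.read_camera(name): name is "scene" or "side" or "wrist"; returns (picture, depth): 400x640x3 uint8, blue, green, red; 400x640 float32, m along the optical axis (not along the pixel's ray), 0 where there is no reading.
- env.camera_info(name): a dict with "K" (3x3 intrinsics, pixels), "R" (3x3) and "t" (3): a world point X has camera coordinates R X + t. Camera axes: x right, y down, z forward; pixel columns grow to the right and rows downward; lengths in m; the calibration is good to about 2 mm. A picture is of the moment at which its call begins: read the wrist's pose just before it. camera_info takes no time and is no camera call; for the wrist camera it gives the pose at the moment of the call.
A pose or a line that the arm cannot do raises env.Unreachable and nothing moves.
- env.close_job(): hands the job in; it is judged then, once.
Trained networks look in the newest picture that a camera, given by its name, has taken for a name from the list of things; names that differ only in an ending like _2 or _b are one class to them, and where a whole thing is asked for, a point or a joint stands for the part that bears it (a point fixed in the world has none). Each returns a list of dicts, best first, with "confidence" (0 to 1); they miss things now and then, are a little off and sometimes report something else, mostly with a low value. They report only what shows in the picture. A call takes as long as a camera call. They do not tell look-alikes from the thing itself.
- env.regions_of(name, camera): "mask" (400x640 bool, what is visible of it).
- env.landmark_of(name, camera): "xyz" ([x, y, z] in m, in world coordinates, good to about 4 mm: a listed point, or the origin of a listed thing).
The state is a dict: "time_s": time; "q": joint angles; "joint_velocities": joint speeds; "tau": joint torques, N m; "ee_pos": TCP position; "ee_rot": TCP orientation; "wrist_force": force on the tool from outside, world axes, zero at the start; "torque": the same for the moment, N m; "width": finger opening in m; "finger_force": force on a finger pad.
Only numpy, scipy, OpenCV 4.12 (cv2) and the standard library are available. Lean on these libraries where they do the work, as an engineer would, in place of code of your own. Each camera call takes 0.05 s, during which the arm holds its last target. There are 200 camera calls.

TASK

The big brass nut on the polishing machine's spindle has a left-hand thread: unscrew it the reversed way, feeling for the end of the thread, without straining it or tugging the nut off. Lift the nut clear of the spindle, set it down gently, flat and the same way up, in the aluminium tray, let go, and leave everything else on the bench where it is.

Things in the scene. Friction and masses are not known exactly. Their poses are not given: they have to be found in the camera images.
- nut: brass hexagonal sleeve nut, 50 mm across flats, 28 high, bore 40, about 0.2 kg (varies). Origin: centre of its underside; z is its axis. Its x axis is normal to a flat, so the fingers close on two flats at its yaw + any multiple of 60 degrees. Two pins in the bore run in a coarse two-start LEFT-HAND thread: seen from above CLOCKWISE unscrews and raises it
- nut_top (a point): centre of the nut's top face, 28 mm above its underside. Turned clockwise, the nut first has free play of unknown length (5 to 65 degrees, no rise), then the thread pushes it up by 4 mm over about 50 degrees, with 1 to 2 mm of axial and 1.5 mm of radial play: the hand must rise with it, by feel. Left alone part-way it stays put
- machine: low green polishing machine, housing 160 x 160 x 55 mm, fixed to the bench, z up along its spindle. Origin: centre of its underside. On it a dark disc, 148 mm dia, top at 59 mm, then a collar 54 mm dia on which the nut sits. Its yaw says nothing of where the thread ends
- seat (a point): point on the spindle axis at the collar's top, 65 mm above the bench, where the underside of the screwed-down nut lies. Anticlockwise the pins meet a hard stop within 65 degrees. The unseen end of the thread is 65 to 130 degrees clockwise of the start; from there the nut lifts off freely over a further 10 degrees or so, up to another hard stop, where it also lifts off
- spindle_tip (a point): end of the upright steel spindle, 36 mm above the collar's top (8 mm above the top of the screwed-down nut); the spindle is 36 mm dia over the thread, 24 mm dia above it
- tray: square open aluminium tray, 170 x 170 mm, walls 4 mm thick and 22 mm high, floor about 4 mm thick, empty, fixed. Origin: centre of its underside
- spare_nut: small dark steel hex nut lying flat, 34 mm across flats, 16 high; bystander. Origin: centre of underside
- washer: steel washer lying flat, 40 mm dia, 5 high; bystander. Origin: centre of underside
- mallet: hammer lying along its x; bystander
- wrench: steel spanner lying along its x; bystander
- tin: blue open tin, 74 mm dia, 100 high, standing; bystander. Origin: centre of underside
- discs: stack of dark sheet-metal discs, one piece, 120 mm dia, 12 high; bystander. Origin: centre of underside
- padlock: brass padlock lying flat, 45 x 45 x 22 mm with a steel shackle; bystander. Origin: underside of its body
- oil: amber oil bottle, red cap, 52 mm dia, 130 high, standing; bystander. Origin: centre of underside
Not all that is in view belongs to the job. What is shaped like the nut but pink is not meant. Of the things that look like the tray, take the one that is farthest to the robot's left at the start.

How it is judged:
On the way, in this order (a step that is already met when the one before it is completed fails the run):
1. the nut has climbed its thread by at least 2.8 mm, still on the spindle (z of nut in the frame of seat above 0.0028 m and horizontal distance between nut and seat below 0.006 m).
2. the nut is lifted clear above the end of the spindle (z of nut in the frame of seat above 0.037 m), for 0.1 s.
At the end, for the whole second after the job is handed in: the nut lies flat (within 0.1 rad), the right way up, on the floor of the tray, its centre within 60 mm of the tray's centre along each side of the tray, at rest and released (x of nut in the frame of tray between -0.06 and 0.06 m and y of nut in the frame of tray between -0.06 and 0.06 m and z of nut in the frame of tray below 0.01 m and angle between nut's own z axis and vertical below 0.1 rad and linear speed of nut below 0.02 m/s); the robot touches nothing.
It fails at once if the nut and the spindle's thread are strained: more than 60 N between nut and machine (contact force between nut and machine above 60 N).
It fails at once if the nut is dropped or pressed hard into the tray: more than 40 N between them (contact force between nut and tray above 40 N).
It fails at once if a bystander is moved by more than 25 mm (distance of any of spare_nut, washer, mallet, wrench, tin, discs, padlock, oil from where it was at the start of the episode above 0.025 m).
It also fails if it takes over 72 s, if anything falls off the work surface, if the arm or the gripper's body presses on something with over 40 N, if the wrist force passes 120 N, or if a joint passes its speed limit or range.

## Working session

There is one attempt and no reset: what is moved stays moved. The work goes in short steps, each a Python script; the robot and the scene stay as the last script left them, time stands still between calls to the robot, and variables do not carry over. Pictures are saved under pics/ and viewed, at most 10 in all, crops included, and the job is handed in when it is done.

```bash
mkdir -p pics; ls
cat > look.py <<'E'
from cell import env
import cv2,numpy as np
E
python3 - <<'E'
from look import *
ims=[]
for c in ["scene","side"]:
    p,d=env.read_camera(c); ims.append(p); np.save(f"/tmp/{c}_d.npy",d); np.save(f"/tmp/{c}_p.npy",p)
    cv2.imwrite(f"pics/{c}.png",p)
    for n in ["nut","nut_top","seat","spindle_tip","machine","tray"]:
        for r in env.landmark_of(n,c): 
            i=env.camera_info(c);X=i["K"]@(i["R"]@np.array(r["xyz"])+i["t"])
            print(c,n,np.round(r["xyz"],3),round(r["confidence"],2),np.round(X[:2]/X[2]))
print(env.observe()["time_s"],env.observe()["wrist_force"])
E
```

```text
pics
scene nut [0.519 0.212 0.062] 0.51 [381. 208.]
scene nut [ 0.356  0.168 -0.003] 0.47 [365. 185.]
scene nut_top [0.353 0.171 0.03 ] 0.8 [367. 176.]
scene nut_top [ 0.438 -0.011  0.004] 0.73 [307. 196.]
scene nut_top [0.52  0.216 0.092] 0.64 [384. 201.]
scene seat [0.52  0.215 0.067] 0.71 [382. 207.]
scene spindle_tip [0.521 0.214 0.1  ] 0.73 [383. 199.]
scene machine [0.52  0.218 0.002] 0.58 [381. 222.]
scene tray [ 0.534 -0.188  0.001] 0.9 [244. 214.]
scene tray [ 0.343 -0.396  0.002] 0.57 [195. 167.]
side nut [ 0.352  0.168 -0.001] 0.65 [360. 288.]
side nut [0.518 0.218 0.062] 0.62 [297. 263.]
side nut_top [0.352 0.169 0.031] 0.74 [361. 281.]
side nut_top [0.523 0.214 0.091] 0.58 [296. 255.]
side seat [0.522 0.212 0.065] 0.96 [297. 260.]
side seat [0.354 0.448 0.002] 0.16 [312. 379.]
side spindle_tip [0.518 0.216 0.104] 0.81 [297. 252.]
side spindle_tip [ 0.521  0.213 -0.005] 0.59 [297. 277.]
side machine [ 0.518  0.214 -0.004] 0.91 [298. 277.]
side machine [ 0.77   0.177 -0.002] 0.59 [233. 237.]
side tray [ 0.344 -0.395  0.001] 0.77 [419. 175.]
side tray [0.628 0.003 0.003] 0.61 [300. 216.]
side tray [ 0.536 -0.187 -0.   ] 0.59 [349. 192.]
0.7 [-0.61193356  0.90349265  0.20642963]
```

View pics/scene.png

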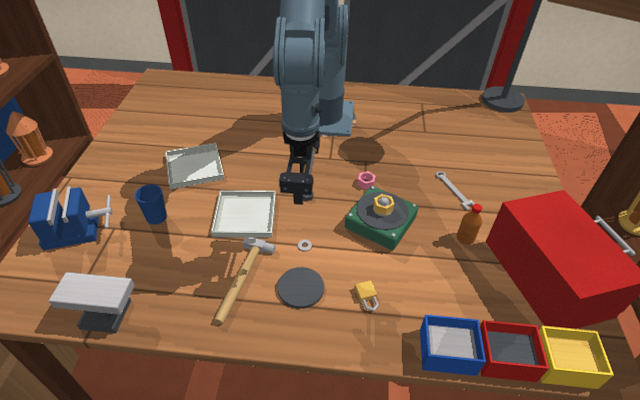

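View pics/side.png

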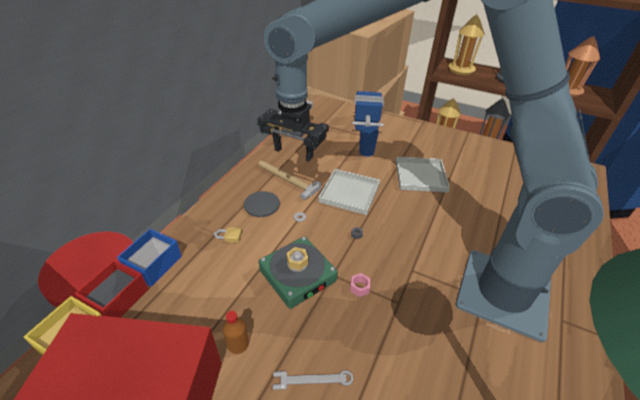

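Tray candidates in the scene picture are (244,214), at y=-0.19, and (195,167), at y=-0.40. The scene camera faces the robot, so its left is image right, and (244,214) is the tray meant. The coloured bins at the lower right are not aluminium. The brass nut is on the machine at (383,203). The pink look-alike at (367,179) is not wanted. Next I'll take a closer look with the wrist camera.

Run:
```python
from look import *
s=np.load("/tmp/scene_p.npy")
a=cv2.resize(s[140:250,150:430],None,fx=2.8,fy=2.8,interpolation=cv2.INTER_CUBIC)
R=env.observe()["ee_rot"]; print(np.round(R,3))
env.goto([0.49,0.215,0.30],R)
i=env.camera_info("wrist")
p,d=env.read_camera("wrist")
np.savez("/tmp/w.npz",p=p,d=d,K=i["K"],R=i["R"],t=i["t"])
print("cam",np.round(-i["R"].T@i["t"],3),np.round(i["R"],2).tolist())
for n in ["nut","nut_top","seat","spindle_tip","machine"]:
  for r in env.landmark_of(n,"wrist"): print(n,np.round(r["xyz"],4),round(r["confidence"],2))
for k,m in enumerate(env.regions_of("nut","wrist")):
  M=m["mask"]; v,u=np.nonzero(M); print("mask",m["confidence"],M.sum(),u.mean(),v.mean()); np.save(f"/tmp/m{k}.npy",M)
cv2.imwrite("pics/crop.png",np.vstack([a[:, :640] if a.shape[1]<640 else cv2.resize(a,(640,252)),cv2.resize(p,(512,320)) if 0 else cv2.copyMakeBorder(cv2.resize(p,(512,320)),0,0,0,128,0)]))
```

```text
[[-0.  1.  0.]
 [ 1.  0. -0.]
 [-0.  0. -1.]]
cam [0.491 0.295 0.427] [[1.0, -0.0, 0.0], [-0.0, -0.95, 0.32], [-0.0, -0.32, -0.95]]
nut [ 3.556e-01  1.669e-01 -2.000e-04] 0.72
nut [0.5208 0.218  0.0623] 0.64
nut_top [0.5225 0.2163 0.092 ] 0.7
nut_top [0.3572 0.1646 0.03  ] 0.7
nut_top [0.5214 0.2173 0.0602] 0.28
spindle_tip [0.5216 0.2152 0.0959] 0.79
machine [5.238e-01 2.158e-01 4.000e-04] 0.69
mask 0.79 1091 216.1365719523373 191.24014665444545
mask 0.77 1174 349.41396933560475 167.99488926746167
```

View pics/crop.png

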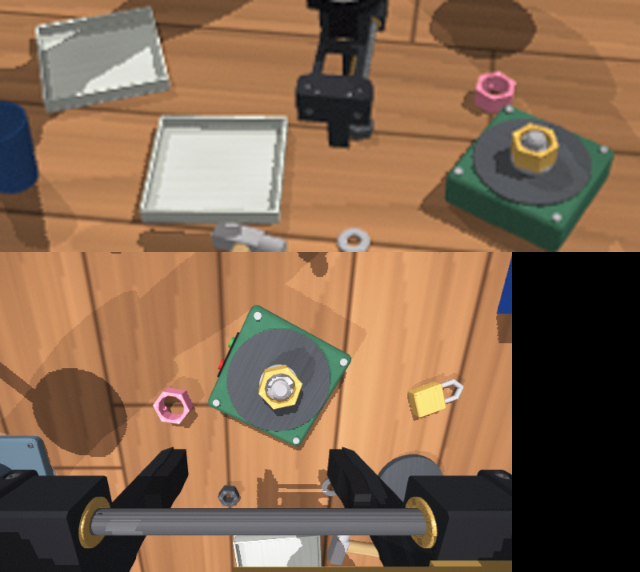

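Confirmed: the brass nut is on the machine and the left tray is empty and clear. Next I'll take a closer view directly above the nut to fit its hexagon.

```bash
cat > fit.py <<'E'
from look import *
def cloud(cam="wrist"):
    i=env.camera_info(cam); p,d=env.read_camera(cam)
    v,u=np.mgrid[:400,:640]
    c=np.stack([(u-i["K"][0,2])/i["K"][0,0]*d,(v-i["K"][1,2])/i["K"][1,1]*d,d],-1)
    return p,d,(c-i["t"])@i["R"]
def hexfit(P):
    from scipy.optimize import minimize
    best=None
    for a in np.radians(np.arange(0,60,.5)):
        w=[];mid=[]
        for k in range(3):
            n=np.array([np.cos(a+k*np.pi/3),np.sin(a+k*np.pi/3)]);s=P@n
            lo,hi=np.percentile(s,[1,99]);w.append(hi-lo);mid.append((n,(hi+lo)/2))
        if best is None or sum(w)<best[0]: best=(sum(w),a,w,np.linalg.lstsq(np.array([m[0] for m in mid]),np.array([m[1] for m in mid]),rcond=None)[0])
    return best
E
python3 - <<'E'
from fit import *
env.goto([0.522,0.216,0.20],env.observe()["ee_rot"])
p,d,W=cloud()
h=cv2.cvtColor(p,cv2.COLOR_BGR2HSV)
near=(d>0)&(np.hypot(W[...,0]-.522,W[...,1]-.216)<.045)
br=(h[...,0]>14)&(h[...,0]<34)&(h[...,1]>110)&near
z=W[...,2][br]; print("hist",np.histogram(z,bins=np.arange(.055,.11,.004)))
zt=np.percentile(z,[50,80,95]);print(zt)
top=br&(abs(W[...,2]-zt[1])<.004)
P=W[top][:,:2]; b=hexfit(P); print(top.sum(),np.degrees(b[1]),b[2],b[3])
tip=near&(W[...,2]>.0975); print("tip",tip.sum(),W[tip].mean(0) if tip.any() else 0)
o=p.copy(); o[top]=o[top]//2+np.array([127,0,0],np.uint8)
v,u=np.nonzero(near); o=np.hstack([x[max(v.min()-10,0):v.max()+10,max(u.min()-10,0):u.max()+10] for x in(p,o)])
cv2.imwrite("pics/near.png",cv2.resize(o,None,fx=2,fy=2)); print(o.shape)
for n in ["nut_top","spindle_tip","seat"]:
  for r in env.landmark_of(n,"wrist"): print(n,np.round(r["xyz"],4),round(r["confidence"],2))
E
```

```text
hist (array([   9,   43,    6,   67,   80,   81,  156,  181,  190, 1418,   11,
          0,    0]), array([0.055, 0.059, 0.063, 0.067, 0.071, 0.075, 0.079, 0.083, 0.087,
       0.091, 0.095, 0.099, 0.103, 0.107]))
[0.09386094 0.27261986 0.27341054]
1536 29.500000000000004 [np.float64(0.04161839254894417), np.float64(0.0024216003980425393), np.float64(0.041225536293197806)] [0.53912788 0.2333166 ]
tip 14185 [0.52640332 0.23583185 0.24904577]
(273, 744, 3)
nut_top [0.3556 0.1662 0.029 ] 0.66
spindle_tip [0.5217 0.2162 0.0959] 0.88
seat [0.5172 0.2157 0.0669] 0.75
seat [7.691e-01 1.768e-01 5.000e-04] 0.34
```

View pics/near.png

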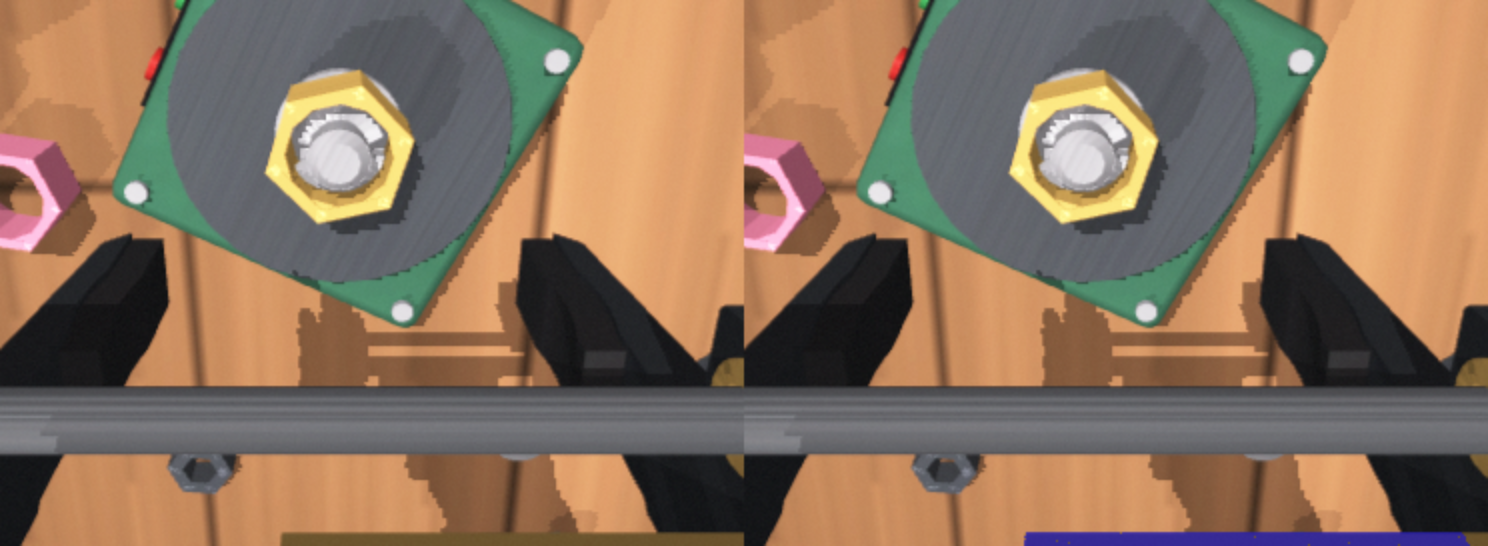

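The crop shows the nut clearly, with its top face centred near (340,150) and the pink one at the far left. My fit was contaminated by hand parts, so I'll refit with a height limit. I'll also check the machine disc centre, the tray and the wrist range.

Run:
```python
from fit import *
p,d,W=cloud()
h=cv2.cvtColor(p,cv2.COLOR_BGR2HSV)
near=(d>0)&(np.hypot(W[...,0]-.522,W[...,1]-.216)<.045)&(W[...,2]<.11)
br=(h[...,0]>14)&(h[...,0]<34)&(h[...,1]>90)&near
zt=np.median(W[...,2][br&(W[...,2]>.089)]);top=br&(abs(W[...,2]-zt)<.002)
P=W[top][:,:2]; b=hexfit(P); print(top.sum(),zt,np.degrees(b[1]),np.round(b[2],4),b[3])
hu=cv2.convexHull(P.astype(np.float32)*1000); print("hull area mm2",cv2.contourArea(hu),"expect",2165)
tip=near&(W[...,2]>.0975); print("tip",tip.sum(),W[tip].mean(0))
a=b[1]
R=lambda y:np.array([[-np.sin(y),np.cos(y),0],[np.cos(y),np.sin(y),0],[0,0,-1.]])
for k in range(6):
  y=a+k*np.pi/3
  for dy in (0,-2.5):
    for zz in (.09,.14):
      q=env.ik([*b[3],zz],R(y+dy)); print(k,dy,zz,None if q is None else np.round(q,2).tolist())
S=np.load("/tmp/scene_p.npy");D=np.load("/tmp/scene_d.npy");i=env.camera_info("scene")
v,u=np.mgrid[:400,:640];c=np.stack([(u-i["K"][0,2])/i["K"][0,0]*D,(v-i["K"][1,2])/i["K"][1,1]*D,D],-1);X=(c-i["t"])@i["R"]
m=(abs(X[...,0]-.535)<.12)&(abs(X[...,1]+.188)<.12)&(X[...,2]>.017)&(X[...,2]<.03)&(D>0)
print("tray rim",m.sum(),cv2.minAreaRect(X[m][:,:2].astype(np.float32)*1000))
```

```text
1505 0.0933098743153408 42.0 [0.0495 0.0497 0.0492] [0.51997137 0.21492015]
hull area mm2 2175.787902749609 expect 2165
tip 708 [0.51992517 0.21581468 0.10041755]
0 0 0.09 [-0.32, 0.63, -0.2, 1.87, 0.19, 0.66, 0.1]
0 0 0.14 [-0.31, 0.56, -0.22, 1.85, 0.17, 0.75, 0.12]
0 -2.5 0.09 [-0.7, 0.65, 0.3, 1.89, -0.3, 0.65, -1.98]
0 -2.5 0.14 [-0.72, 0.56, 0.33, 1.88, -0.26, 0.74, -2.02]
1 0 0.09 [-0.15, 0.67, -0.43, 1.86, 0.41, 0.7, 0.97]
1 0 0.14 [-0.13, 0.59, -0.45, 1.84, 0.35, 0.79, 1.01]
1 -2.5 0.09 [-0.53, 0.63, 0.07, 1.88, -0.07, 0.64, -1.13]
1 -2.5 0.14 [-0.54, 0.55, 0.09, 1.87, -0.07, 0.73, -1.13]
2 0 0.09 [0.01, 0.73, -0.66, 1.85, 0.62, 0.78, 1.85]
2 0 0.14 [0.04, 0.65, -0.69, 1.83, 0.54, 0.85, 1.91]
2 -2.5 0.09 [-0.38, 0.63, -0.12, 1.87, 0.12, 0.65, -0.24]
2 -2.5 0.14 [-0.37, 0.55, -0.13, 1.85, 0.1, 0.74, -0.23]
3 0 0.09 [-0.81, 0.67, 0.45, 1.9, -0.45, 0.67, -2.49]
3 0 0.14 [-0.83, 0.59, 0.48, 1.88, -0.38, 0.76, -2.55]
3 -2.5 0.09 [-0.22, 0.65, -0.34, 1.86, 0.33, 0.68, 0.63]
3 -2.5 0.14 [-0.2, 0.57, -0.37, 1.84, 0.28, 0.77, 0.66]
4 0 0.09 [-0.64, 0.64, 0.22, 1.89, -0.22, 0.64, -1.65]
4 0 0.14 [-0.65, 0.55, 0.24, 1.87, -0.18, 0.74, -1.67]
4 -2.5 0.09 [-0.05, 0.7, -0.57, 1.85, 0.54, 0.75, 1.5]
4 -2.5 0.14 [-0.03, 0.62, -0.6, 1.83, 0.47, 0.83, 1.56]
5 0 0.09 [-0.47, 0.63, -0.0, 1.88, 0.0, 0.64, -0.79]
5 0 0.14 [-0.47, 0.55, 0.0, 1.86, -0.0, 0.74, -0.79]
5 -2.5 0.09 [-1.19, 0.97, 1.08, 1.92, -1.07, 0.98, -2.4]
5 -2.5 0.14 [-1.2, 0.86, 1.09, 1.9, -0.92, 0.99, -2.5]
tray rim 419 ((558.130859375, -175.94378662109375), (214.56532287597656, 181.06825256347656), 7.144350051879883)
```

The fit is good: widths 49.5 mm, top at 93.3 mm, yaw 42°. I'll use the grasp at 102°, which leaves q7 wide clockwise range.

```bash
cat > ctl.py <<'E'
from fit import *
Rt=lambda y:np.array([[-np.sin(y),np.cos(y),0],[np.cos(y),np.sin(y),0],[0,0,-1.]])
def wr(n=5):
    f=[];t=[]
    for _ in range(n):
        o=env.observe(); f.append(o["wrist_force"]); t.append(o["torque"]); env.sleep(.01)
    return np.mean(f,0),np.mean(t,0)
E
python3 - <<'E'
from ctl import *
y=np.radians(102); c=np.array([.520,.2152])
env.goto([*c,.16],Rt(y)); 
print(env.move_straight([*c,.089],v=.05,stop_force=8))
env.sleep(.3); f0,t0=wr(15); print("base",f0,t0); np.savez("/tmp/base.npz",f=f0,t=t0)
env.set_gripper(0.04,force=12); env.sleep(.3)
f,t=wr(15); o=env.observe()
print("df",f-f0,"dt",t-t0,o["width"],o["finger_force"],o["ee_pos"],o["time_s"])
n=np.array([np.cos(y),np.sin(y)]); print("along close",(f-f0)[:2]@n,"perp",(f-f0)[:2]@[-n[1],n[0]])
E
```

```text
False
base [ 0.10126493 -0.11531179  0.03055423] [ 0.11051927 -0.05687503 -0.00021754]
df [0.03534928 0.07598947 0.09340331] dt [-0.01056043 -0.00073097 -0.01341025] 0.04976975961516884 11.951309696305543 [0.51998747 0.21516054 0.08898158] 7.3083
along close 0.06697938802233108 perp -0.050375908267510365
```

```bash
cat >> ctl.py <<'E'
B=np.load("/tmp/base.npz") if __import__("os").path.exists("/tmp/base.npz") else None
def turn(p,y,deg,step=2.,gz=1e-4,gxy=5e-5,tmax=.25,fmax=15,every=4):
    """clockwise turn, hand following the forces; returns (p,y,reason)"""
    p=np.array(p,float); y0=y
    for k in range(int(round(deg/step))):
        y-=np.radians(step)
        env.move_straight(p,v=.02,attitude=Rt(y))
        f,t=wr(3); f=f-B["f"]; t=t-B["t"]
        p[2]+=np.clip(gz*f[2],-3e-4,4e-4); p[:2]+=np.clip(gxy*f[:2],-2e-4,2e-4)
        stop=abs(t[2])>tmax or np.linalg.norm(f)>fmax
        if k%every==0 or stop: print(f"{np.degrees(y0-y):.0f} p {np.round(p*1e3,2)} f {np.round(f,1)} tz {t[2]:.3f} w {env.observe()['width']*1e3:.2f} T {env.observe()['time_s']:.2f}")
        if stop: return p,y,"stop"
    return p,y,"done"
def save(p,y): np.savez("/tmp/st.npz",p=p,y=y)
def load():
    s=np.load("/tmp/st.npz"); return s["p"],float(s["y"])
E
python3 - <<'E'
from ctl import *
env.set_gripper(0.04,force=25)
p,y,r=turn([.520,.2152,.089],np.radians(102),16,every=1); save(p,y); print(r)
E
```

```text
2 p [520.01 215.2   88.96] f [ 0.3  0.1 -0.4] tz -0.019 w 49.96 T 7.80
4 p [520.   215.21  88.98] f [-0.2  0.2  0.2] tz -0.026 w 49.67 T 8.07
6 p [519.99 215.21  88.94] f [-0.2 -0.1 -0.4] tz -0.020 w 49.41 T 8.35
8 p [520.01 215.2   89.  ] f [ 0.3 -0.2  0.6] tz -0.084 w 49.75 T 8.62
10 p [519.99 215.21  89.  ] f [-0.3  0.2  0. ] tz -0.043 w 50.00 T 8.90
12 p [519.99 215.22  89.05] f [-0.   0.3  0.5] tz -0.018 w 49.75 T 9.18
14 p [520.01 215.22  89.  ] f [ 0.4  0.1 -0.5] tz 0.010 w 50.19 T 9.45
16 p [520.   215.23  88.99] f [-0.1  0.2 -0.1] tz -0.013 w 49.90 T 9.72
done
```

Run:
```python
from ctl import *
p,y=load()
p,y,r=turn(p,y,54,every=2); save(p,y); print(r)
```

```text
2 p [519.99 215.24  89.04] f [-0.2  0.1  0.5] tz -0.038 w 50.12 T 10.00
6 p [520.   215.25  88.98] f [-0.3  0.2  0. ] tz -0.026 w 49.85 T 10.55
10 p [519.97 215.29  89.06] f [-0.4  0.1  1. ] tz 0.010 w 50.11 T 11.10
14 p [519.96 215.31  89.05] f [-0.1  0.3  0.5] tz 0.005 w 49.90 T 11.65
18 p [519.94 215.34  88.99] f [-0.3  0.5  0.1] tz -0.029 w 49.85 T 12.20
22 p [519.93 215.38  88.94] f [-0.2  0.6  0.1] tz -0.057 w 49.74 T 12.75
26 p [519.91 215.41  89.  ] f [-0.1  0.4  0.2] tz -0.013 w 50.03 T 13.30
30 p [519.83 215.41  89.3 ] f [-0.8  0.3  1.9] tz -0.016 w 50.01 T 13.85
34 p [519.76 215.42  89.88] f [-0.7 -0.1  2.8] tz -0.024 w 49.90 T 14.40
38 p [519.75 215.52  90.26] f [0.3 1.7 1.7] tz -0.004 w 49.76 T 14.95
42 p [519.65 215.57  90.56] f [-0.7  0.6  1.1] tz 0.013 w 50.14 T 15.50
46 p [519.59 215.57  91.04] f [-0.8  0.3  2.8] tz -0.010 w 49.80 T 16.05
50 p [519.53 215.69  91.4 ] f [-0.4  1.   1.4] tz -0.061 w 49.92 T 16.60
54 p [519.47 215.75  91.71] f [-0.3  0.7  1.6] tz 0.009 w 49.65 T 17.15
done
```

Run:
```python
from ctl import *
p,y=load()
p,y,r=turn(p,y,40,every=1); save(p,y); print(r)
```

```text
2 p [519.42 215.76  91.96] f [-1.1  0.2  2.5] tz -0.019 w 49.72 T 17.43
4 p [519.42 215.8   92.22] f [0.1 0.8 2.6] tz 0.025 w 49.50 T 17.70
6 p [519.41 215.81  92.4 ] f [-0.3  0.1  1.8] tz -0.011 w 49.59 T 17.98
8 p [519.37 215.87  92.57] f [-0.8  1.1  1.7] tz -0.008 w 49.73 T 18.25
10 p [519.32 215.93  92.72] f [-1.   1.2  1.5] tz 0.004 w 49.82 T 18.52
12 p [519.31 215.98  92.74] f [-0.1  1.   0.2] tz 0.052 w 50.00 T 18.80
14 p [519.28 216.    92.84] f [-0.5  0.5  1. ] tz -0.001 w 49.83 T 19.07
16 p [519.25 216.    92.81] f [-0.7  0.1 -0.3] tz 0.008 w 49.45 T 19.35
18 p [519.25 216.03  92.83] f [0.  0.6 0.2] tz 0.009 w 49.50 T 19.62
20 p [519.25 216.08  92.8 ] f [ 0.1  0.9 -0.3] tz -0.016 w 49.76 T 19.90
22 p [519.24 216.1   92.76] f [-0.2  0.5 -0.4] tz 0.017 w 49.79 T 20.18
24 p [519.24 216.14  92.75] f [-0.   0.7 -0.1] tz -0.003 w 49.74 T 20.45
26 p [519.23 216.19  92.74] f [-0.2  1.1 -0.1] tz 0.015 w 49.98 T 20.73
28 p [519.25 216.21  92.7 ] f [ 0.4  0.3 -0.4] tz -0.010 w 50.06 T 21.00
30 p [519.24 216.22  92.71] f [-0.2  0.2  0.1] tz -0.004 w 49.79 T 21.27
32 p [519.25 216.27  92.78] f [0.1 1.  0.7] tz 0.006 w 49.66 T 21.55
34 p [519.3  216.33  92.72] f [ 1.   1.3 -0.6] tz 0.077 w 49.97 T 21.82
36 p [519.31 216.39  92.64] f [ 0.2  1.2 -0.8] tz 0.364 w 49.80 T 22.10
stop
```

It hit the hard stop at 106°, after about 3.8 mm of climb. I'll back off 3° and lift gently.

Run:
```python
from ctl import *
p,y=load()
y+=np.radians(3); env.move_straight(p,v=.02,attitude=Rt(y)); f,t=wr(5); print(f-B["f"],t-B["t"])
ok=True
for h in (.003,.003,.006,.01,.02):
    q=p.copy(); q[2]+=h
    hit=env.move_straight(q,v=.02,stop_force=7); f,t=wr(5)
    print(h,hit,np.round(f-B["f"],2),np.round(t-B["t"],3),env.observe()["width"],env.observe()["time_s"])
    if hit: ok=False;break
    p=q
save(env.observe()["ee_pos"],y)
```

```text
[0.17552084 0.50426175 0.94610112] [-0.00057598  0.01501424  0.0318739 ]
0.003 False [ 0.08  1.25 -1.8 ] [0.054 0.036 0.027] 0.050175841130061294 22.7333
0.003 False [-0.09  0.12 -2.38] [-0.095  0.049 -0.013] 0.05011626453717779 23.075
0.006 False [ 0.01  0.06 -2.4 ] [-0.118  0.05   0.013] 0.04974639935139794 23.5667
0.01 False [ 0.09  0.14 -2.63] [-0.089  0.064 -0.007] 0.049814952553760936 24.2583
0.02 False [ 0.06  0.35 -2.47] [-0.089  0.072  0.006] 0.0496553787789494 25.45
```

Run:
```python
from ctl import *
p,y=load()
env.move_straight([p[0],p[1],.22],v=.1)
env.move_straight([.535,-.02,.22],v=.15)
p_,d,W=cloud("scene"); 
for c in("scene","wrist"):
    if c=="wrist": pw,dw,Ww=cloud("wrist")
    for n in("tray","tin","mallet"):
        for r in env.landmark_of(n,c): print(c,n,np.round(r["xyz"],3),round(r["confidence"],2))
cv2.imwrite("pics/carry.png",np.vstack([pw[:, :],])); o=env.observe(); print(o["time_s"],o["width"],o["wrist_force"])
```

```text
scene tray [ 0.536 -0.188  0.002] 0.9
scene tray [ 0.343 -0.394  0.004] 0.7
scene tin [ 0.571 -0.441  0.001] 0.72
scene mallet [ 0.77  -0.144 -0.002] 0.6
wrist tray [ 0.537 -0.188 -0.002] 0.88
wrist mallet [ 0.534 -0.018  0.191] 0.17
28.575 0.0497353868161057 [-0.4594937  -0.18182498 -3.2771159 ]
```

View pics/carry.png

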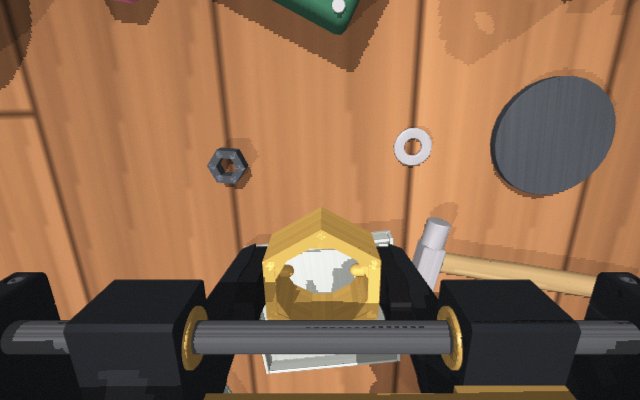

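The wrist view shows the nut upright in the jaws at (322,265), with the tray below it at (330,300). Both cameras put the tray at (0.536,-0.188), and the mallet head is just off its edge. I'll set the nut down there.

Run:
```python
from ctl import *
c=[.536,-.188]; z=0.0
env.move_straight([*c,.22],v=.12,attitude=Rt(0.))
env.move_straight([*c,.06],v=.08); env.move_straight([*c,.040],v=.04); env.sleep(.2)
hit=env.move_straight([*c,.0235],v=.012,stop_force=3)
f,t=wr(5); o=env.observe(); print(hit,o["ee_pos"],f-B["f"],o["time_s"])
if hit:
    env.set_gripper(.066); env.sleep(.2)
    env.move_straight([*c,.07],v=.04); env.move_straight([*c,.22],v=.12)
    p,d,W=cloud("wrist"); cv2.imwrite("pics/placed.png",p)
    for r in env.landmark_of("nut","scene")+env.landmark_of("nut_top","wrist"): print(r)
    print(env.observe()["time_s"])
```

```text
True [ 0.53593144 -0.18802385  0.02797111] [-0.80532653  0.41289838  5.21827641] 34.125
{'xyz': [0.3557, 0.1698, -0.0016], 'confidence': 0.61}
{'xyz': [0.5387, -0.0186, 0.1939], 'confidence': 0.6}
{'xyz': [0.5386, -0.1912, 0.0324], 'confidence': 0.61}
37.5333
```

View pics/placed.png

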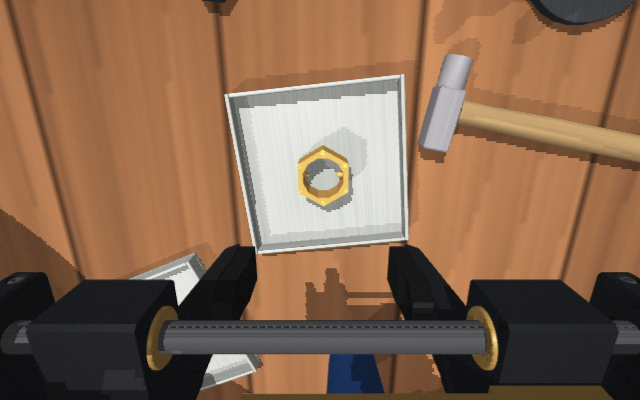

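The nut lies flat and released near the middle of the tray at (324,178), its top at z = 0.032 (4 mm floor plus 28 mm), and the mallet has not moved.

```bash
python3 -c "
from cell import env
env.sleep(.3);print(env.close_job())"
```

```text
the job is handed in; nothing more can be done
None
```

The nut was unscrewed clockwise to the end of its thread, lifted clear and set down flat and released in the left-hand aluminium tray, and the job is handed in (about 38 s of 72 s used; the verdict was not shown).

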